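Shut the parts counter's door and hold its run lever level

ROBOT

A 6-joint arm with a two-finger parallel gripper is mounted at the origin on the work surface. World frame = base frame: x ahead of the robot, y to its left, z up, the work surface at z = 0. Lengths are in mm, angles in rad, forces in N, time in s.
With the tool pointing down it reaches from about 250 to 850 mm from the base axis. Payload 12.5 kg.
Tool frame: the origin (TCP) lies at the very end of the fingers, on their centre line; the grasp point (between the pads) lies 19 mm behind it; z points along the fingers, x is the direction in which the jaws open and shut, and the axes are right-handed (so a half turn about z gives the same grasp; the last joint's range is limited). The gripper opens to 93 mm and grips with 3 to 60 N. Pads are 15 mm wide; open, the fingers measure 128 mm over their backs; the gripper's body (75 mm by 188 mm) begins 65 mm behind the grasp point.
Start: joints at [1.238, 0.351, 1.652, -0, 1.139, -0.085], TCP at [134.868, 533.193, 218.633] pointing down, gripper open.
Joint ranges: [-2.75, 2.75], [-0.79, 2.1], [0.01, 2.65], [-1.57, 4.71], [0.07, 3.14], [-2.87, 2.87]. Speed limits (rad/s): [2.22, 2.22, 2.79, 3.14, 3.14, 3.14].

INTERFACE

Orientations are given as [roll, pitch, yaw] about the fixed x, y, z axes, in that order (R = Rz(yaw) Ry(pitch) Rx(roll)).
In Python, from workcell import arm, cams, job, finder gives the robot as it stands.
- The arm moves only by the tool jog_arm, never from a script. Its argument "deltas" is a list of rows, each a list of 6 numbers: the shift along the tool's x, y, z in mm, then the turn, a rotation vector about the tool's x, y, z in degrees. In form: [[dx, dy, dz, wx, wy, wz], ...]. A call has 1 to 12 rows; each row is the pose to reach, as a shift and turn from the pose commanded when the call began, along the tool's axes at that moment; what a row does not reach only later rows make up. A row lasts 1/8 s, in which the tool goes at most 62.5 mm and 10.7 degrees, less where a joint would pass 70% of its speed; a pose out of reach is approached as far as the arm can. A call with a gripper value outside its range is refused whole. "hand" is the opening, from 0 (shut) to 1 (fully open), set as the call begins (left out, the last holds). The fingers move at their own pace and stop on an object; "grip_force" is the grip in N (left out, the last holds). Time passes only in rows, so rows that repeat a pose let the fingers close. It gives the time, the measured TCP pose, the force and the opening at its end, in the units of the state.
- arm.get_state(): the state, without advancing time (a new reading comes with each control period).
- cams.capture(name): name is "scene" or "side" or "wrist"; returns a dict with "color" (400x640x3 uint8, red, green, blue), "fovy" (degrees; the focal length in pixels is half the picture's height over the tangent of half this angle, whatever the lens; pixels are square), "cx", "cy" (the principal point, pixels), "R" (3x3) and "t" (3): a world point X has camera coordinates R X + t; the wrist camera has in their place "T_tool_cam" (4x4, takes a point from camera to tool coordinates, whose origin is the TCP and whose axes are the tool frame's). Camera axes: x right, y down, z forward; pixel columns grow to the right and rows downward; lengths in mm; the calibration is good to about 2 mm. A picture is of the moment at which its call begins: read the wrist's pose just before it. There is no depth.
- job.close_job(): hands the job in, once; it reports no verdict.
Trained networks look in a picture, given as the dict that the camera call returned (one of the last four; its "shot" number tells which), for a name from the list of things; names that differ only in an ending like _2 or _b are one class to them, and where a whole thing is asked for, a point or a joint stands for the part that bears it (a point fixed in the world has none). Each returns a list of dicts, best first, with "score" (0 to 1); they miss things now and then, are a little off and sometimes report something else, mostly with a low value. They report only what shows in the picture. A call takes as long as a camera call. They do not tell look-alikes from the thing itself.
- finder.masks_of(picture, thing): "region" (400x640 bool, what is visible of it) and "bbox" ([centre column, centre row, width, height] in pixels, round what is visible of it).
- finder.mark_of(picture, thing): "pixel" ([row, column] in pixels: a listed point, or the origin of a listed thing).
The state is a dict: "time": time; "q": joint angles; "joint_vel": joint speeds; "joint_efforts": joint torques, N m; "position": TCP position; "eef_rot": TCP orientation; "ft_force": force on the tool from outside, world axes, zero at the start; "moment": the same for the moment, N m; "opening": opening from 0.0 (shut) to 1.0 (fully open).
Only numpy, scipy, OpenCV 4.12 (cv2) and the standard library are available. Lean on these libraries where they do the work, as an engineer would, in place of code of your own. Each camera call takes 0.05 s, during which the arm holds its last target. There are 200 camera calls.

TASK

Get the parts counter on the stockroom bench running: push its hinged front door fully shut until the catch snaps in, then press the sprung hold-to-run lever on the console beside it down with the gripper's fingers until the lever arm is level, halfway between its raised rest and its bottom stop, and keep it there. Never push the lever right down to its bottom stop (that trips the counter), and leave the other things on the bench where they are. Finish while still holding the lever level: do not let go.

Things in the scene. Friction and masses are not known exactly. Their poses are not given: they have to be found in the camera images.
- counter: The parts counter, a fixed grey sheet-metal cabinet on feet, 240 deep (x) x 300 wide (y) x 210 mm high, open at its front (its own -x face, towards the robot) which the door covers; a steel bowl stands inside. Origin: centre of its underside, on the table. It may stand on the left or the right of the bench, turned up to 0.2 rad. A tape roll 48 mm high lies on its roof, a little behind the middle.
- door (a joint): The door's hinge angle in rad: 0 = fully shut on its stop, growing as the free edge swings out towards the robot (clockwise seen from above); starts 0.5 to 0.9. It stays where it is left. A spring roller catch near the free edge resists over the last 0.06 rad (it takes a push of about 7 N at door_push) and, once passed (below about 0.02 rad), pulls the door home and keeps it at 0.
- door_push (a point): Point on the outer face of the white door (the face that looks towards the robot when shut), 190 mm from the hinge axis along the panel and 160 mm above the table. The door is one flat panel 290 mm wide and 18 mm thick, from 20 to 208 mm above the table, with no projecting handle. The point moves with the door; its frame turns with the door: x points from the outer face into the panel, y along the panel towards the hinge, z up.
- door_hinge (a point): Point on the door's vertical hinge axis, which lies in the plane of the door's inner face (18 mm behind the outer face) at the cabinet's front left corner (its +y side), 160 mm above the table. Its frame turns with the door, like that of door_push.
- lever (a joint): Angle of the hold-to-run lever in rad: 0 = raised rest (arm slopes up 0.35 rad, 20 degrees, from its pivot towards its grip), 0.35 = arm level, 0.70 = bottom stop; grows as the grip is pressed down. A spring lifts it back up at once when let go: the push needed at lever_grip is about 3 N at rest, 7 N level, 12 N at the bottom.
- lever_grip (a point): Centre of the upper face of the lever's black rubber grip. The grip is a block 60 mm long (along the arm), 32 mm wide and 22 mm thick, centred 115 mm from the pivot; this point lies 11 mm above the arm's centre line. It moves with the lever: about 180 mm above the table at rest, 141 mm with the lever level, 100 mm at the bottom stop.
- lever_pivot (a point): Centre of the lever's pivot (fixed), 130 mm above the table, in line with the arm's centre line, on top of the grey console (130 x 100 mm foot, block 105 mm high; two steel cheeks beside the pivot reach 150 mm). The arm sticks out from it to the console's own -x side, roughly towards the robot, over free table.
- tape: Bystander: roll of packing tape lying flat, 110 mm across, 48 mm high, on the counter's roof. Origin: centre of its underside.
- mug: Bystander: white mug, 76 mm across, 90 mm high, left of the counter. Origin: centre of its underside.
- carton_white: Bystander: white carton 120 x 55 x 60 mm high, right of the counter. Origin: centre of its underside.
- carton_yellow: Bystander: yellow carton 110 x 70 x 45 mm high, in front of the console to the lever's left. Origin: centre of its underside.
- stapler: Bystander: stapler 135 x 34 x 46 mm high, in front of the console to the lever's right. Origin: centre of its underside.
- measure: Bystander: black tape measure standing on the table nearest the robot, 72 x 36 x 60 mm high. Origin: centre of its underside.
Not all that is in view belongs to the job. Leave any pink look-alike of the part that bears lever alone.

How it is judged (in metres and radians):
On the way, in this order (a step that is already met when the one before it is completed fails the run):
1. the door is shut and seated on its catch (value of joint door below 0.015 rad and value of joint lever below 0.1 rad), for 0.3 s.
2. the lever is pressed level and kept there for a second (value of joint door below 0.015 rad and value of joint lever between 0.25 and 0.45 rad and contact force between the fingers and lever above 2 N), for 1 s.
At the end, for the whole second after the job is handed in: The door is still seated on its catch (within 0.015 rad of fully shut) and the gripper's fingers hold the lever level (joint 0.25 to 0.45 rad, i.e. within 0.1 rad or 6 degrees) with more than 2 N on it, the lever at rest (all of step 2 and velocity of joint lever between -0.1 and 0.1 rad/s); the arm keeps its last pose, push and grip.
It fails at once if the lever was pushed to its bottom stop (value of joint lever above 0.64 rad).
It fails at once if a bystander was moved by more than 30 mm or tipped (distance of any of tape, mug, carton_white, carton_yellow, stapler, measure from where it was at the start of the episode above 0.03 m or angle between any of tape, mug, carton_white, carton_yellow, stapler, measure's own z axis and vertical above 0.5 rad).
It also fails if it takes over 48 s, if anything falls off the work surface, if the arm or the gripper's body presses on something with over 40 N, if the wrist force passes 120 N, or if a joint passes its speed limit or range.

## Working session

There is one attempt and no reset: what is moved stays moved. The work goes in short steps, Python scripts to look and compute and a tool call to move; the robot and the scene stay as the last step left them, time stands still between calls to the robot, and variables do not carry over. Pictures are saved under pics/ and viewed, about 8 in all and at most 12, crops included, and the job is handed in when it is done.

Besides the shell and the picture viewer there is one more tool, called after "Call:" as a command line: name --pt "numbers of a row" for each row, then --argument value for the rest. jog_arm: Moves the arm, as the interface text tells. Its arguments: {"type":"object","properties":{"deltas":{"type":"array","items":{"type":"array","items":{"type":"number"}}},"hand":{"type":"number"},"grip_force":{"type":"number"}},"required":["deltas"]}

```bash
mkdir -p pics; cat > h.py <<'E'
import numpy as np, cv2
from workcell import arm, cams, job, finder
from scipy.spatial.transform import Rotation as Ro
def K(p):
    f=200/np.tan(np.radians(p['fovy'])/2); return f
def ray(p,px):  # px=[row,col]
    f=K(p); d=np.array([(px[1]-p['cx'])/f,(px[0]-p['cy'])/f,1.]); R=np.array(p['R']); t=np.array(p['t'])
    return -R.T@t, R.T@d/np.linalg.norm(d)
def onz(p,px,z):
    o,d=ray(p,px); return o+d*(z-o[2])/d[2]
def tri(a,pa,b,pb):
    o1,d1=ray(a,pa); o2,d2=ray(b,pb)
    s=np.linalg.lstsq(np.c_[d1,-d2],o2-o1,rcond=None)[0]
    x,y=o1+s[0]*d1,o2+s[1]*d2; return (x+y)/2, np.linalg.norm(x-y)
def proj(p,X):
    c=np.array(p['R'])@np.array(X)+np.array(p['t']); f=K(p); return [p['cy']+f*c[1]/c[2],p['cx']+f*c[0]/c[2]]
E
python3 - <<'E'
from h import *
np.set_printoptions(precision=1,suppress=True)
s=cams.capture('scene'); d=cams.capture('side')
cv2.imwrite('pics/a.png',np.vstack([s['color'],d['color']])[:,:,::-1][:, :]) 
cv2.imwrite('pics/a1.png',s['color'][:,:,::-1]);cv2.imwrite('pics/a2.png',d['color'][:,:,::-1])
for n in ['counter','door_push','door_hinge','lever_grip','lever_pivot','tape','mug','carton_white','carton_yellow','stapler','measure']:
    a=finder.mark_of(s,n); b=finder.mark_of(d,n)
    print(n,[(np.array(k['pixel']),round(k['score'],2)) for k in a[:3]],[(np.array(k['pixel']),round(k['score'],2)) for k in b[:3]])
    for i in a[:2]:
        for j in b[:2]:
            x,e=tri(s,i['pixel'],d,j['pixel']); print('   ',x,round(e,1))
print(arm.get_state())
E
```

```text
counter [(array([243.4, 228.7]), 0.73)] []
door_push [(array([163.7, 280.8]), 0.66)] [(array([235.7, 303.9]), 0.75)]
    [ 474.4 -209.4  168.2] 10.5
door_hinge [(array([198.8, 287.6]), 0.82)] [(array([209.6, 354.3]), 0.59)]
    [626.  -97.8 158.9] 7.6
lever_grip [(array([213.5, 393. ]), 0.6), (array([163.8, 471.2]), 0.56), (array([162.6, 284.6]), 0.53)] [(array([118.6, 230.3]), 0.73), (array([142.2, 342.1]), 0.55), (array([224.7, 271.3]), 0.55)]
    [307.1 214.2 136. ] 292.8
    [594.5 213.1 181.1] 15.4
    [198.6 347.3 172.2] 7.6
    [539.4 307.  245.8] 261.7
lever_pivot [(array([249.6, 383.4]), 0.92)] [(array([129.5, 260.1]), 0.86)]
    [413.3 235.4  73.3] 304.5
tape [(array([200.3, 222.5]), 0.67)] [(array([231.8, 413.8]), 0.78)]
    [ 778.6 -223.8  206.7] 3.3
mug [(array([252.8, 295.6]), 0.96)] []
carton_white [(array([239.2, 373.7]), 0.68), (array([215.5, 393.8]), 0.29)] [(array([340.8, 355.9]), 0.8), (array([138.8, 341.3]), 0.32)]
    [ 502.4  -97.5 -216.5] 496.7
    [625.1 209.3 151.9] 83.0
    [ 483.8  -86.1 -134.2] 592.8
    [596.  221.1 183.3] 2.4
carton_yellow [(array([253.5, 424.9]), 0.78), (array([200.4, 220. ]), 0.75), (array([196.6, 287.8]), 0.53)] [(array([165.3, 311.9]), 0.65)]
    [492.3 300.8  -9.3] 5.0
    [ 629.1 -173.6  269.9] 341.9
stapler [(array([235.1, 375. ]), 0.54), (array([161.2, 280.5]), 0.53), (array([246. , 378.4]), 0.4)] [(array([194.9, 308.7]), 0.63)]
    [481.9 132.8  -4.9] 0.2
    [ 513.1 -152.6  241.3] 80.7
measure [(array([202. , 347.4]), 0.72)] []
{'time': 1.2, 'q': array([ 1.2,  0.4,  1.7,  0. ,  1.1, -0.1]), 'joint_vel': array([ 0.,  0., -0.,  0.,  0.,  0.]), 'joint_efforts': array([  0. , -49.7, -28.5,   0.1,   0. ,  -0. ]), 'position': array([134.9, 533.2, 218.6]), 'eef_rot': array([ 3.1, -0. ,  1.3]), 'ft_force': array([-0.3, -0.6, -0.3]), 'moment': array([-0.,  0., -0.]), 'opening': 0.9957978577261309}
```

View pics/a1.png

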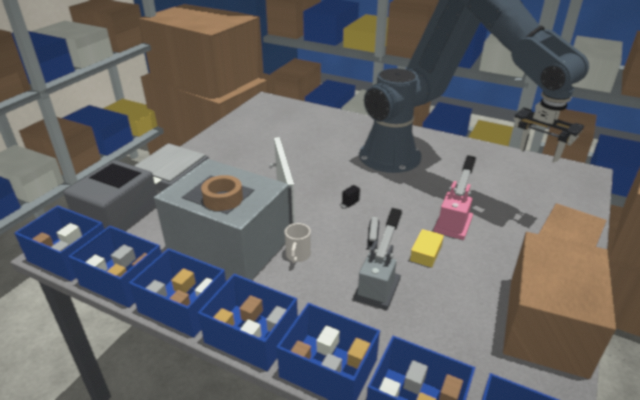

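View pics/a2.png

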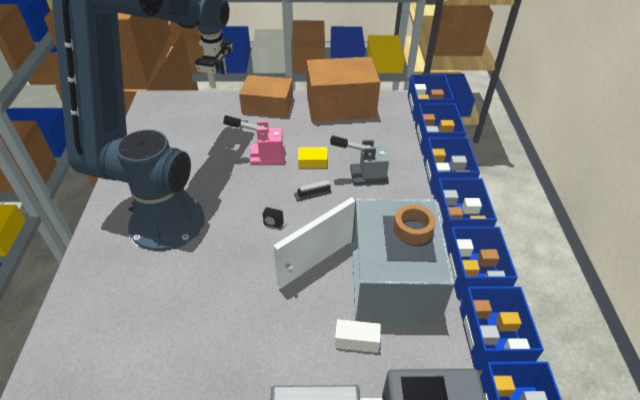

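Grey lever: scene (col 393, row 215), side (341,139). Pink look-alike: scene (470,164), side (231,119). The white door is at scene (283,162) and side (304,236). I choose the grey lever, because the pink one is the decoy, and check it in a close crop along with the cabinet.

```bash
python3 - <<'E'
from h import *
np.set_printoptions(precision=1,suppress=True)
s=cams.capture('scene'); d=cams.capture('side')
a=cv2.resize(d['color'][120:320,260:460],None,fx=3,fy=3,interpolation=cv2.INTER_CUBIC)
cv2.imwrite('pics/b.png',a[:,:,::-1])
print('grip',tri(s,[215,393.5],d,[139.5,341.5]))
pv=finder.mark_of(d,'lever_pivot');print([(k['pixel'],k['score']) for k in pv])
print('pivot z130 from scene',onz(s,finder.mark_of(s,'lever_pivot')[0]['pixel'],130), 'proj to side',proj(d,onz(s,[249.6,383.4],130)))
for n in ['counter','mug','carton_yellow','stapler','measure','carton_white']:
    m=finder.mark_of(s,n); print(n,onz(s,m[0]['pixel'],0),[ (k['score']) for k in m])
    m=finder.mark_of(d,n)
    if m: print('   side',onz(d,m[0]['pixel'],0))
E
```

```text
grip (array([595.8, 219.1, 183.1]), np.float64(5.047572397811938))
[([149.0, 367.6], 0.84), ([130.7, 259.3], 0.79)]
pivot z130 from scene [684.2 224.6 130. ] proj to side [np.float64(148.82030474372522), np.float64(364.6664940043317)]
counter [ 740.8 -252.4    0. ] [0.93]
mug [673.8 -42.    0. ] [0.97, 0.7]
carton_yellow [493.9 307.8   0. ] [0.91]
   side [484.7 294.4   0. ]
stapler [497.7 134.1   0. ] [0.85]
   side [486.3 129.3   0. ]
measure [362.7 -19.4   0. ] [0.71]
   side [351.1 -19.    0. ]Traceback (most recent call last):
  File "<stdin>", line 10, in <module>
IndexError: list index out of range
```

View pics/b.png

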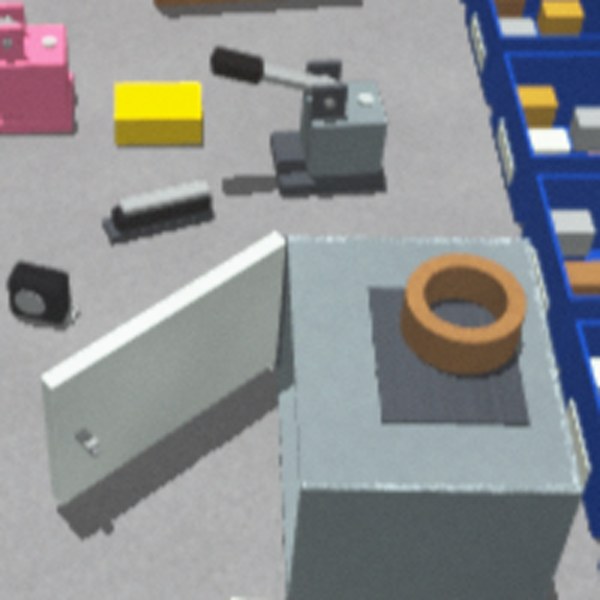

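The crop shows the grey lever with its black grip at crop (238,65), i.e. side (339,142), so that choice holds. The cabinet roof corners are at crop (288,237), (300,490), (527,240) and (582,490). The door's top edge runs from (45,380) to (282,237).

```bash
python3 - <<'E'
from h import *
np.set_printoptions(precision=1,suppress=True)
d=cams.capture('side')
f=lambda c,z: onz(d,[120+c[1]/3-.3,260+c[0]/3-.3],z)
c={k:f(v,210) for k,v in dict(FL=(288,237),FR=(300,490),BL=(527,240),BR=(582,490)).items()}
for k in c: print(k,c[k])
e=c['FL']-c['FR']; print('yaw front',np.arctan2(-e[0],e[1]),np.linalg.norm(e)); e=c['BL']-c['BR'];print('yaw back',np.arctan2(-e[0],e[1]))
e=c['BL']-c['FL']; print('yaw left',np.arctan2(e[1],e[0]),np.linalg.norm(e)); e=c['BR']-c['FR'];print(np.arctan2(e[1],e[0]))
A,B,C=f((45,380),208),f((277,234),208),f((53,387),208); print('door top outer free',A,'hinge end',B,'inner free',C,np.linalg.norm(A-B), np.arctan2(*(A-B)[[1,0]]))
E
```

```text
FL [624.6 -97.4 210. ]
FR [ 615.3 -397.6  210. ]
BL [ 861.8 -103.3  210. ]
BR [ 855.4 -400.   210. ]
yaw front -0.030945456720237192 300.3733461471682
yaw back -0.021538657525745734
yaw left -0.024696629907159838 237.31534637544723
-0.009708379392981107
door top outer free [ 392.7 -274.9  208. ] hinge end [614.1 -91.2 208. ] inner free [ 400.3 -283.1  208. ] 287.7431250513131 -2.4490355544951803
```

```bash
cat >> h.py <<'E'
def deltas(pts,yaw=None):
    s=arm.get_state(); R=Ro.from_euler('xyz',s['eef_rot'])
    for p in pts:
        d=R.inv().apply(np.array(p)-s['position'])
        w=np.zeros(3)
        if yaw is not None: w=np.degrees((R.inv()*Ro.from_euler('xyz',[np.pi,0,yaw])).as_rotvec())
        print(p,np.round(d),np.round(w,1))
    print(s['position'].round(1),s['eef_rot'].round(3),s['ft_force'].round(1),s['opening'],s['time'])
E
python3 -c "
from h import *
deltas([(190,480,310),(380,200,320),(421,-165,320),(421,-165,140)],1.546)"
```

```text
(190, 480, 310) [-38.  66. -91.] [  0.   -0.  -12.8]
(380, 200, 320) [-263.  319. -101.] [  0.   -0.  -12.8]
(421, -165, 320) [-607.  449. -101.] [  0.   -0.  -12.8]
(421, -165, 140) [-607.  449.   79.] [  0.   -0.  -12.8]
[134.9 533.2 218.7] [ 3.142 -0.     1.323] [-0.   1.2 -0.4] 1.0004938786626638 2.0
```

Call:
jog_arm --pt "-10 15 -60 0 0 0" --pt "-38 66 -91 0 0 -5" --pt "-90 125 -95 0 0 -10" --pt "-130 165 -100 0 0 -12.8" --pt "-175 220 -100 0 0 -12.8" --pt "-220 270 -100 0 0 -12.8" --pt "-263 319 -100 0 0 -12.8" --pt "-320 345 -100 0 0 -12.8" --pt "-380 370 -100 0 0 -12.8" --pt "-440 390 -100 0 0 -12.8" --pt "-500 410 -100 0 0 -12.8" --pt "-550 430 -100 0 0 -12.8" --hand 0 --grip_force 20

```text
time: 3.5
position: [414.0, -84.9, 319.0]
eef_rot: [3.141, 0.0, 1.546]
ft_force: [0.5, 0.9, -0.9]
opening: 0.005
```

```bash
python3 -c "
from h import *
deltas([(421,-165,320),(421,-165,140),(480,-240,140),(532,-277,140),(570,-291,140),(583,-295,140),(594,-297,140)],1.546)"
```

```text
(421, -165, 320) [-80.   9.  -1.] [0.1 0.  0. ]
(421, -165, 140) [-80.   9. 179.] [0.1 0.  0. ]
(480, -240, 140) [-153.   70.  179.] [0.1 0.  0. ]
(532, -277, 140) [-189.  123.  179.] [0.1 0.  0. ]
(570, -291, 140) [-202.  161.  179.] [0.1 0.  0. ]
(583, -295, 140) [-206.  174.  179.] [0.1 0.  0. ]
(594, -297, 140) [-208.  185.  179.] [0.1 0.  0. ]
[414.  -84.9 319. ] [3.141 0.    1.546] [ 0.5  0.9 -0.9] 0.005460180534212473 3.5
```

Call:
jog_arm --pt "-50 5 0 0 0 0" --pt "-60 5 60 0 0 0" --pt "-60 5 120 0 0 0" --pt "-60 5 178 0 0 0" --pt "-60 5 178 0 0 0" --pt "-60 5 178 0 0 0"

```text
time: 4.25
position: [418.8, -143.3, 142.6]
eef_rot: [3.14, 0.001, 1.547]
ft_force: [0.8, -0.7, 0.4]
opening: 0.006
```

```bash
python3 -c "
from h import *
deltas([(480,-240,140),(532,-277,140),(570,-291,140),(583,-295,140),(594,-297,140)],1.546)
p=cams.capture('wrist');s=cams.capture('side')
cv2.imwrite('pics/c.png',s['color'][:,:,::-1])"
```

```text
(480, -240, 140) [-95.  64.   3.] [0.1 0.1 0. ]
(532, -277, 140) [-131.  116.    3.] [0.1 0.1 0. ]
(570, -291, 140) [-144.  155.    3.] [0.1 0.1 0. ]
(583, -295, 140) [-148.  168.    3.] [0.1 0.1 0. ]
(594, -297, 140) [-149.  179.    3.] [0.1 0.1 0. ]
[ 418.8 -143.3  142.6] [3.140e+00 1.000e-03 1.547e+00] [ 0.8 -0.7  0.4] 0.006364256999352857 4.25
```

View pics/c.png

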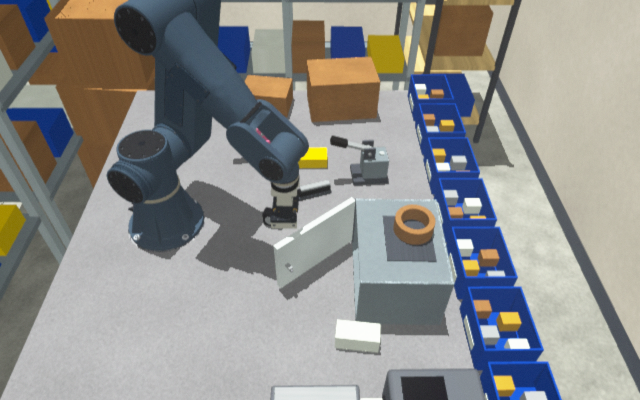

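The gripper (side 283,215) stands on the door's outer side, clear of everything. Next I push the door along its arc.

Call:
jog_arm --pt "-32 15 3 0 0 0" --pt "-64 40 3 0 0 0" --pt "-95 64 3 0 0 0" --pt "-108 82 3 0 0 0" --pt "-120 99 3 0 0 0" --pt "-131 116 3 0 0 0" --pt "-138 135 3 0 0 0" --pt "-144 153 3 0 0 0" --pt "-146 162 3 0 0 0" --pt "-148 168 3 0 0 0" --pt "-148 168 3 0 0 0"

```text
time: 5.72
position: [581.8, -294.7, 138.5]
eef_rot: [-3.141, -0.0, 1.546]
ft_force: [-1.0, 0.8, 1.5]
opening: 0.006
```

```bash
python3 -c "
from h import *
deltas([(594,-297,140),(602,-297,140)],1.546)
print(finder.mark_of(cams.capture('side'),'door_push')[:1])"
```

```text
(594, -297, 140) [-2. 12. -1.] [-0. -0.  0.]
(602, -297, 140) [-2. 20. -1.] [-0. -0.  0.]
[ 581.8 -294.7  138.5] [-3.141 -0.     1.546] [-1.   0.8  1.5] 0.005538594632198482 5.725
[{'pixel': [259.7, 349.4], 'score': 0.89}]
```

Call:
jog_arm --pt "-1 4 0 0 0 0" --pt "-1 8 0 0 0 0" --pt "-2 12 0 0 0 0" --pt "-2 15 0 0 0 0" --pt "-2 15 0 0 0 0"

```text
time: 6.45
position: [590.8, -296.2, 138.0]
eef_rot: [-3.127, -0.004, 1.546]
ft_force: [-49.7, 11.4, 25.1]
opening: 0.004
```

Call:
jog_arm --pt "0 -10 0 0 0 0" --pt "0 -50 0 0 0 0" --pt "0 -50 0 0 0 0"

```text
time: 6.82
position: [545.6, -296.2, 137.8]
eef_rot: [-3.141, -0.0, 1.545]
ft_force: [0.2, 1.3, 0.4]
opening: 0.004
```

```bash
python3 -c "
from h import *
deltas([(500,-260,300),(480,0,300),(520,219,300),(594,219,300),(594,219,200)],1.546)
s=cams.capture('side')
cv2.imwrite('pics/d.png',cv2.resize(s['color'][120:320,260:460],None,fx=3,fy=3,interpolation=2)[:,:,::-1])"
```

```text
(500, -260, 300) [  35.  -47. -162.] [-0. -0. -0.]
(480, 0, 300) [ 294.  -73. -162.] [-0. -0. -0.]
(520, 219, 300) [ 514.  -39. -162.] [-0. -0. -0.]
(594, 219, 300) [ 516.   35. -162.] [-0. -0. -0.]
(594, 219, 200) [516.  35. -62.] [-0. -0. -0.]
[ 545.6 -296.2  137.8] [-3.141 -0.     1.545] [0.2 1.3 0.4] 0.0035957583893899167 6.825
```

View pics/d.png

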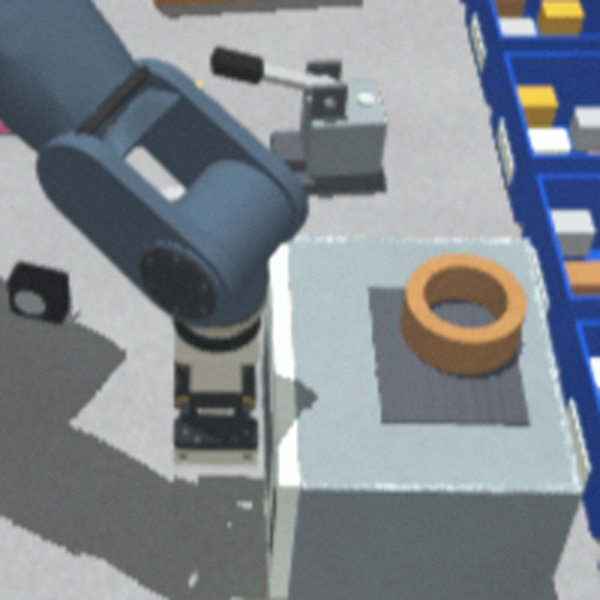

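Door flush with the cabinet front; the measured end pose and the 50 N on the stop agree with shut. Now over to the lever, at height.

Call:
jog_arm --pt "5 -5 -50 0 0 0" --pt "15 -20 -110 0 0 0" --pt "35 -40 -162 0 0 0" --pt "90 -55 -165 0 0 0" --pt "150 -60 -165 0 0 0" --pt "210 -60 -165 0 0 0" --pt "270 -60 -165 0 0 0" --pt "330 -60 -165 0 0 0" --pt "390 -50 -165 0 0 0" --pt "450 -40 -165 0 0 0" --pt "516 -20 -165 0 0 0" --pt "516 -20 -165 0 0 0"

```text
time: 8.38
position: [540.5, 224.1, 302.3]
eef_rot: [3.141, -0.001, 1.55]
ft_force: [-0.7, -0.7, -0.3]
opening: 0.004
```

Call:
jog_arm --pt "0 0 0 0 0 0" --pt "0 0 0 0 0 0"

```text
time: 8.62
position: [539.7, 219.3, 302.9]
eef_rot: [3.141, 0.0, 1.545]
ft_force: [-0.0, -0.5, 0.2]
opening: 0.003
```

```bash
python3 - <<'E'
from h import *
np.set_printoptions(precision=1,suppress=True)
deltas([(594,219,300),(594,219,200)],1.546)
st=arm.get_state(); w=cams.capture('wrist'); d=cams.capture('side'); s=cams.capture('scene')
T=np.eye(4); T[:3,:3]=Ro.from_euler('xyz',st['eef_rot']).as_matrix(); T[:3,3]=st['position']
M=np.linalg.inv(T@np.array(w['T_tool_cam'])); w['R']=M[:3,:3]; w['t']=M[:3,3]
for n,z in (('lever_grip',180),('lever_pivot',130)):
    for c,p in (('w',w),('d',d),('s',s)):
        for k in finder.mark_of(p,n)[:3]: print(n,c,np.array(k['pixel']),round(k['score'],2),onz(p,k['pixel'],z))
g=finder.masks_of(d,'door'); 
cv2.imwrite('pics/e.png',w['color'][:,:,::-1])
E
```

```text
(594, 219, 300) [ 1. 54.  3.] [ 0.  0. -0.]
(594, 219, 200) [  1.  54. 103.] [ 0.  0. -0.]
[539.7 219.3 302.9] [3.1 0.  1.5] [-0.  -0.5  0.2] 0.0034407727031369392 8.625
lever_grip w [238.9 313.6] 0.73 [589.3 217.9 180. ]
lever_grip d [140.1 339.8] 0.73 [591.5 216.5 180. ]
lever_grip d [119.3 231.4] 0.57 [202.6 338.  180. ]
lever_grip s [162.5 469.6] 0.83 [212.8 341.5 180. ]
lever_grip s [215.6 394.5] 0.65 [589.8 222.1 180. ]
lever_pivot d [152.7 367.7] 0.9 [691.5 207.5 130. ]
lever_pivot d [128.5 261.5] 0.73 [307.  348.3 130. ]
lever_pivot s [249.3 380.8] 0.85 [684.5 222.1 130. ]
lever_pivot s [192.9 458.3] 0.85 [325.4 341.5 130. ]
```

View pics/e.png

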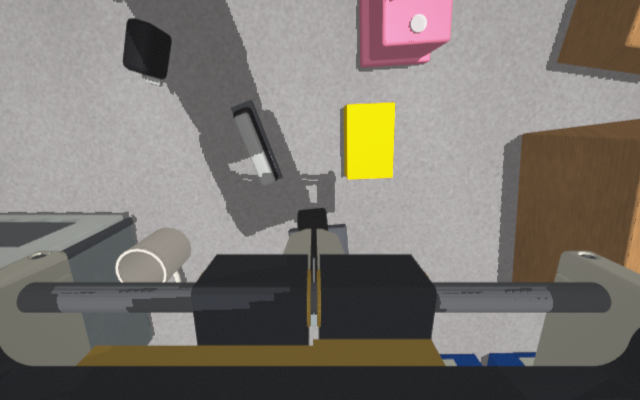

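The wrist view shows the black grip end at (313,215) under the fingers, so its centre is about (590,219). Stapler and carton are clear. Descending onto it.

Call:
jog_arm --pt "0 45 0 0 0 0" --pt "0 45 50 0 0 0" --pt "0 45 100 0 0 0" --pt "0 45 115 0 0 0" --pt "0 45 125 0 0 0" --pt "0 45 135 0 0 0" --pt "0 45 145 0 0 0" --pt "0 45 150 0 0 0" --pt "0 45 150 0 0 0" --pt "0 45 150 0 0 0"

```text
time: 10.38
position: [584.6, 219.3, 153.2]
eef_rot: [3.141, -0.0, 1.546]
ft_force: [-2.7, -0.3, 5.1]
opening: 0.01
```

Call:
jog_arm --pt "0 0 5 0 0 0" --pt "0 0 9 0 0 0" --pt "0 0 11 0 0 0" --pt "0 0 11 0 0 0" --pt "0 0 11 0 0 0"

```text
time: 11.0
position: [584.3, 219.2, 142.2]
eef_rot: [-3.141, -0.0, 1.546]
ft_force: [-5.9, 0.6, 6.3]
opening: 0.005
```

```bash
python3 - <<'E'
from h import *
deltas([])
s=cams.capture('scene'); d=cams.capture('side')
a=cv2.resize(d['color'][80:240,260:460],None,fx=3,fy=3,interpolation=2); b=cv2.resize(s['color'][150:310,330:460],None,fx=3,fy=3,interpolation=2)
cv2.imwrite('pics/f.png',np.hstack([a[:,:400],b])[:,:,::-1])
E
```

```text
[584.3 219.2 142.2] [-3.141 -0.     1.546] [-5.9  0.6  6.3] 0.005342905678389132 11.0
```

View pics/f.png

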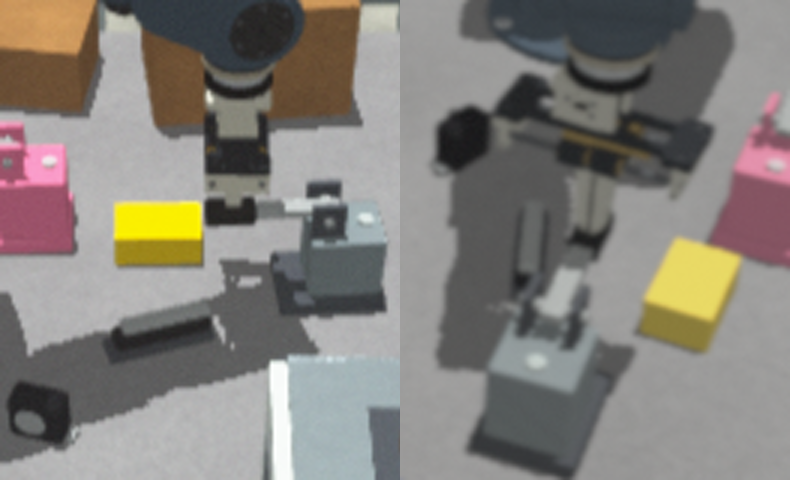

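The lever looks level: the arm is horizontal at crop (260–310, 207), with the fingers on the grip at (230,205). 6.3 N up matches the 7 N expected. I'll hold, then hand in.

Call:
jog_arm --pt "0 0 0 0 0 0" --pt "0 0 0 0 0 0" --pt "0 0 0 0 0 0" --pt "0 0 0 0 0 0" --pt "0 0 0 0 0 0" --pt "0 0 0 0 0 0" --pt "0 0 0 0 0 0" --pt "0 0 0 0 0 0" --pt "0 0 0 0 0 0" --pt "0 0 0 0 0 0" --pt "0 0 0 0 0 0" --pt "0 0 0 0 0 0"

```text
time: 12.6
position: [584.3, 219.2, 142.2]
eef_rot: [-3.141, -0.0, 1.547]
ft_force: [-5.1, -0.6, 7.3]
opening: 0.006
```

```bash
python3 -c "
from h import *
deltas([]); print(job.close_job())"
```

```text
[584.3 219.2 142.2] [-3.141 -0.     1.547] [-5.1 -0.6  7.3] 0.0060668228861833874 12.6
the job is handed in; nothing more can be done
None
```

I shut the door, pressed the grey lever level and held it there, and handed the job in at 12.6 s. The hand-in gives no verdict, so success rests on the checks below.

- **Door:** I pushed it against its stop with about 50 N, then backed off. The side picture showed it flush with the cabinet front, and a strip of it in the last picture looked the same. Its angle was never measured directly.
- **Lever:** I pressed with the closed fingertips and never went below a fingertip height of 142 mm (level is 141 mm, bottom stop 100 mm). I held it still for 1.5 s before handing in. The last reading was 7.3 N upward, against about 7 N expected at level, and the picture showed the arm horizontal. There was also a steady sideways force of about 5 N on the fingers, probably friction on the grip.
- **Other things on the bench:** nothing looked moved in the pictures. The mug and white carton were not checked at the end. The pink look-alike was left alone.
- **Disagreement:** early position estimates for the lever's grip and pivot differed by 5 to 15 mm. I settled the grip with a wrist camera view before pressing.

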